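Find the thread hand of the bath-salts jar and hold its cap off

ROBOT

A 6-joint arm with a two-finger parallel gripper is mounted at the origin on the work surface. World frame = base frame: x ahead of the robot, y to its left, z up, the work surface at z = 0. Lengths are in mm, angles in rad, forces in N, time in s.
With the tool pointing down it reaches from about 275 to 1000 mm from the base axis. Payload 8.4 kg.
Tool frame: the origin (TCP) lies at the very end of the fingers, on their centre line; the grasp point (between the pads) lies 19 mm behind it; z points along the fingers, y is the direction in which the jaws open and shut (so a half turn about z gives the same grasp; the last joint's range is limited). The gripper opens to 85 mm and grips with 20 to 120 N. Pads are 22 mm wide; open, the fingers measure 114 mm over their backs; the gripper's body (76 mm by 85 mm) begins 54 mm behind the grasp point. The pads swing forward as they close: fully open they stand 13 mm farther back than shut.
Start: joints at [-1.297, 0.353, 1.633, -0, 1.155, -0.002], TCP at [170.196, -601.383, 231.281] pointing down, gripper open.
Joint ranges: [-2.63, 2.63], [-0.92, 2.1], [0.06, 2.66], [-1.3, 4.44], [0, 2.69], [-3.02, 3.02]. Speed limits (rad/s): [2.22, 2.22, 2.79, 3.14, 3.14, 3.14].

INTERFACE

Orientations are given as [roll, pitch, yaw] about the fixed x, y, z axes, in that order (R = Rz(yaw) Ry(pitch) Rx(roll)).
In Python, from rig import sense, grab_frame, sign_off, masks_of gives the robot as it stands. The module is installed in compiled form; this text tells all that it offers.
- The arm moves only by the shell command python3 -m inch 'ROWS' [FORCE]. ROWS is JSON, a list of rows, each an object of numbers: "gripper": the finger opening in m, from 0 to 0.0854; "tx", "ty", "tz": the shift along the tool's x, y, z in m; "spin": the turn about the tool's z in degrees. In form: [{"gripper": .., "tx": .., "ty": .., "tz": .., "spin": ..}, ...]. A call has exactly 8 rows; each row shifts and turns the commanded pose from where the row before left it, along the tool's axes as they then stand; what a row does not reach is not made up. A row lasts 1/10 s, in which the tool goes at most 50 mm and 8.59 degrees, less where a joint would pass 70% of its speed; a pose out of reach is approached as far as the arm can. A call is refused whole if a number of a shift passes 0.05 or a number of a turn 8.59, either way. A call with a gripper value outside its range is refused whole. The fingers move at their own pace and stop on an object; FORCE is the grip in N (left out, the last holds). Time passes only in rows, so rows that do not move let the fingers close, or fill a call up. It gives the time, the measured TCP pose, the force and the opening at its end, in the units of the state.
- sense(): the state, without advancing time (a new reading comes with each control period).
- grab_frame(name): name is "side" or "top" or "wrist"; returns a dict with "pixels" (384x512x3 uint8, red, green, blue), "K" (3x3 intrinsics, pixels), "extrinsics" (4x4, takes a point from camera to world coordinates). Camera axes: x right, y down, z forward; pixel columns grow to the right and rows downward; lengths in mm; the calibration is good to about 2 mm. A picture is of the moment at which its call begins. There is no depth.
- sign_off(): hands the job in, once; it reports no verdict.
Trained networks look in the newest picture that a camera, given by its name, has taken for a name from the list of things; names that differ only in an ending like _2 or _b are one class to them, and where a whole thing is asked for, a point or a joint stands for the part that bears it (a point fixed in the world has none). Each returns a list of dicts, best first, with "conf" (0 to 1); they miss things now and then, are a little off and sometimes report something else, mostly with a low value. They report only what shows in the picture. A call takes as long as a camera call.
- masks_of(camera, target): "pixels" (384x512 bool, what is visible of it) and "centre" ([row, column] in pixels, amid what is visible of it).
The state is a dict: "clock": time; "qpos": joint angles; "qvel": joint speeds; "joint_efforts": joint torques, N m; "eef_pos": TCP position; "tcp_rot": TCP orientation; "contact_force": force on the tool from outside, world axes, zero at the start; "wrist_torque": the same for the moment, N m; "opening": opening from 0.0 (shut) to 1.0 (fully open).
Only numpy, scipy, OpenCV 4.12 (cv2) and the standard library are available. Lean on these libraries where they do the work, as an engineer would, in place of code of your own. Each camera call takes 0.05 s, during which the arm holds its last target.

TASK

Open the wide amber bath-salts jar for refilling: its quick-thread cap may loosen either clockwise or anticlockwise, so find out by trying which way gives, turn it that way until it is free, and lift it straight off. Finish while still holding the cap in the gripper, upright and still, about 10 cm up from where it sat and over the jar; do not put it down. Leave the dropper bottle, the toothbrush stand, the tweezer tray and the demister switch as they are.

Things in the scene. Friction and masses are not known exactly. Their poses are not given: they have to be found in the camera images.
- cap_fin (a point): Centre (half-way up) of the grip fin on the jar's steel cap: fin 44 mm long along x, 12 thick along y, 30 high; z up. 125 mm above the counter while the cap is on. Under the fin is the cap's flat round top, 60 mm across. One way the cap turns only 4 degrees (at most 7) to a hard stop; the other way it turns freely. Which way differs from start to start and cannot be seen.
- cap: The same cap, loose, about 0.15 kg: origin on its axis at the skirt's lower edge, 49 mm below the fin's centre. It does not rise as it turns. Turned 55 to 115 degrees (75 is good) the free way it lifts straight off; before that it rises only 2 mm and two inner lugs catch. It must rise 30 mm to clear the neck; 1.5 mm of sideways play.
- jar_mouth (a point): Centre of the mouth of the amber glass jar (76 mm across, neck 34 mm across), 104 mm above the counter, on the jar's axis, 21 mm below the fin's centre while the cap is on; z up, x along the fin as it stands at the start. The jar is fixed in a steel ring dock 92 mm across, and neither turns nor moves.
- jar: The jar and its dock, fixed: origin on its axis at counter height, axes as jar_mouth.
- dropper_mid (a point): Bystander: slim closed amber dropper bottle, 36 mm across, 110 mm high, loose; point on its axis 50 mm above its base.
- stand_mid (a point): Bystander: sage-green ceramic twin-cup toothbrush stand with two brushes, 60 x 130 mm (long along its y), 175 mm high with the brushes, loose; point 50 mm above its base.
- tweezers_mid (a point): Bystander: low steel tray with a tweezer set, 70 x 130 mm (long along its y), 12 mm high, loose; point 6 mm above the counter.
- demister (a joint): Bystander: chrome toggle of the demister, 45 mm lever on a small block on the counter beyond the jar; 0 = off (leaning towards the robot), 0.8 rad = on.

How it is judged (in metres and radians):
On the way, in this order (a step that is already met when the one before it is completed fails the run):
1. the cap is turned loose (45 degrees or more) on the neck (angle between the x axis of cap_fin and the x axis of jar_mouth, either way round above 0.785 rad and z of cap_fin in the frame of jar_mouth below 0.027 m), for 0.05 s.
2. the cap is lifted clear of the neck (z of cap_fin in the frame of jar_mouth above 0.055 m), for 0.05 s.
At the end, for the whole second after the job is handed in: The cap is held in the fingers (grip over 1 N), touching nothing of the jar, raised 60 to 160 mm from where it sat, within 50 mm sideways of the jar's axis, upright within 15 degrees and still (under 30 mm/s) (z of cap_fin in the frame of jar_mouth between 0.081 and 0.181 m and horizontal distance between cap_fin and jar_mouth below 0.05 m and angle between cap_fin's own z axis and vertical below 0.26 rad and contact force between cap and the fingers above 1 N and contact force between cap and jar below 0.05 N and linear speed of cap below 0.03 m/s); the arm keeps its last pose, push and grip.
It fails at once if the dropper bottle is moved more than 20 mm (distance of dropper_mid from where it was at the start of the episode above 0.02 m).
It fails at once if the toothbrush stand is moved more than 20 mm (distance of stand_mid from where it was at the start of the episode above 0.02 m).
It fails at once if the tweezer tray is moved more than 20 mm (distance of tweezers_mid from where it was at the start of the episode above 0.02 m).
It fails at once if the demister switch is moved (value of joint demister above 0.25 rad).
It also fails if it takes over 48 s, if anything falls off the work surface, if the arm or the gripper's body presses on something with over 40 N, if the wrist force passes 120 N, or if a joint passes its speed limit or range.

## Working session

There is one attempt and no reset: what is moved stays moved. The work goes in short steps, Python scripts to look and compute and a shell command to move; the robot and the scene stay as the last step left them, time stands still between calls to the robot, and variables do not carry over. Pictures are saved under pics/ and viewed, and the job is handed in when it is done.

```bash
mkdir -p pics
cat > h.py <<'E'
import numpy as np,cv2
from rig import sense,grab_frame,masks_of,sign_off
def save(f,n): cv2.imwrite('pics/'+n+'.png',cv2.cvtColor(f['pixels'],cv2.COLOR_RGB2BGR))
def ray(f,u,v):
    d=np.linalg.inv(f['K'])@np.array([u,v,1.]);E=f['extrinsics'];return E[:3,3],E[:3,:3]@d
def atz(f,u,v,z):
    o,d=ray(f,u,v);return o+d*(z-o[2])/d[2]
def proj(f,p):
    E=f['extrinsics'];c=E[:3,:3].T@(np.array(p)-E[:3,3]);q=f['K']@c;return q[:2]/q[2]
E
python3 - <<'E'
from h import *
print(sense())
for c in ['side','top']:
    f=grab_frame(c);save(f,c+'0');print(c,f['extrinsics'].round(3).tolist(),f['K'][0,0])
    for t in ['cap_fin','jar','dropper_mid','stand_mid','tweezers_mid','demister']:
        for m in masks_of(c,t)[:2]: print(c,t,m['conf'],m['centre'],m['pixels'].sum(), atz(f,m['centre'][1],m['centre'][0],125 if t=='cap_fin' else 50).round())
E
```

```text
{'clock': 0.0, 'qpos': array([-1.29740272e+00,  3.53653927e-01,  1.63412092e+00, -1.26927979e-05,
        1.15521532e+00, -2.40381588e-03]), 'qvel': array([-4.50655511e-04, -1.41558344e-03, -6.11133963e-04, -2.83398221e-05,
       -2.50446419e-03,  2.53631399e-04]), 'joint_efforts': array([ 3.64113279e-03, -6.05240679e+01, -3.42061400e+01,  2.20822194e-04,
        9.33312171e-03, -6.03003599e-06]), 'eef_pos': array([ 170.06235765, -600.92562072,  230.56373213]), 'tcp_rot': array([-3.14019512e+00,  8.24584777e-06,  2.75802560e-01]), 'contact_force': array([ 0.952936  ,  0.72926532, -0.50806274]), 'wrist_torque': array([ 0.01217648,  0.04280483, -0.02380556]), 'opening': 1.003867279246795}
side [[-0.804, -0.348, 0.481, 154.775], [-0.594, 0.498, -0.632, 542.731], [-0.02, -0.794, -0.607, 655.219], [0.0, 0.0, 0.0, 1.0]] 404.7229806369937
side cap_fin 0.76 [246.6, 262.4] 961 [459. 113. 125.]
side jar 0.86 [278.6, 262.7] 1414 [452. 122.  50.]
side stand_mid 0.58 [285.1, 129.6] 3551 [649. 282.  50.]
side tweezers_mid 0.92 [174.5, 317.7] 791 [ 535. -243.   50.]
side demister 0.54 [190.1, 202.3] 114 [737. -21.  50.]
top [[-0.016, -0.999, 0.029, 556.092], [-1.0, 0.016, -0.003, -24.69], [0.003, -0.029, -1.0, 959.636], [0.0, 0.0, 0.0, 1.0]] 418.47599433216686
top cap_fin 0.6 [231.7, 209.6] 608 [501.  56. 125.]
top jar 0.87 [232.6, 210.0] 572 [494.  63.  50.]
top dropper_mid 0.71 [234.5, 123.0] 347 [493. 251.  50.]
top stand_mid 0.65 [160.4, 114.1] 2096 [654. 269.  50.]
top tweezers_mid 0.68 [200.8, 370.8] 1739 [ 557. -288.   50.]
top demister 0.52 [123.7, 240.4] 100 [730.  -7.  50.]
```

View pics/side0.png

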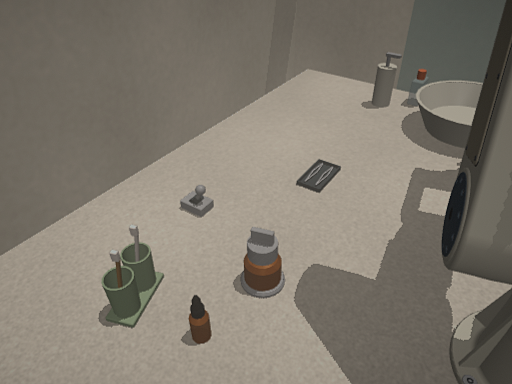

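View pics/top0.png

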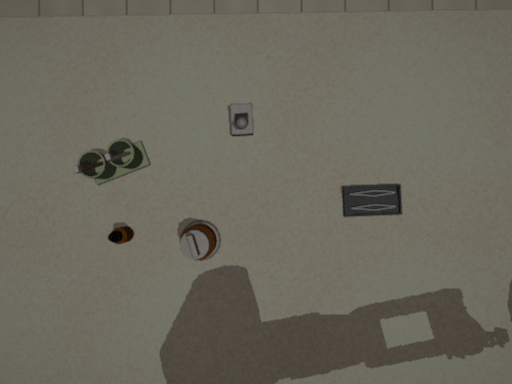

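Side view: jar at (263,265), fin at (262,237), dropper (200,320), stand (130,285). Top: jar at (202,240), fin near (193,244), dropper at (121,235). Zooming in for the fin.

Run:
```python
from h import *
a=cv2.imread('pics/side0.png')[215:305,210:310];b=cv2.imread('pics/top0.png')[205:275,160:240]
a=cv2.resize(a,(400,360),interpolation=2);b=cv2.resize(b,(400,350),interpolation=2)
b=cv2.copyMakeBorder(b,0,10,0,0,cv2.BORDER_CONSTANT)
cv2.imwrite('pics/z0.png',np.hstack([a,b]))
```

```text
(no output)
```

View pics/z0.png

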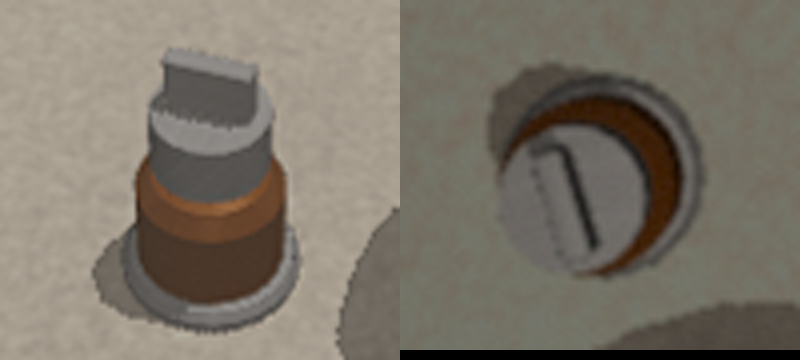

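Run:
```python
from h import *
s=grab_frame('side');t=grab_frame('top')
print('side fin top',atz(s,262.7,230.5,140),'top fin top',atz(t,192.4,246.4,140))
# cap top rim from top view circle centre ; dock ring
print('cap top',atz(t,160+173/5,205+197/5,110))
print('dirs', atz(t,160+130/5,205+160/5,140)-atz(t,160+162/5,205+262/5,140), atz(t,160+165/5,205+150/5,140)-atz(t,160+195/5,205+245/5,140),atz(s,210+164/4,215+53/4,140)-atz(s,210+257/4,215+70/4,140))
print('side bottom edge pts')
for c,f in (('side',s),('top',t)):
  for n in ['dropper_mid','stand_mid','demister']:
    for m in masks_of(c,n)[:1]:
      r,k=np.nonzero(m['pixels']);print(c,n,r.min(),r.max(),k.min(),k.max())
```

```text
side fin top [474.15134201  91.18336555 140.        ] top fin top [473.55273943  88.67236805 140.        ]
cap top [474.49008924  88.32472777 110.        ]
dirs [39.86595004 12.0080206   0.        ] [37.14635399 11.24602742  0.        ] [41.94132799 15.47413196  0.        ]
side bottom edge pts
side dropper_mid 296 343 189 211
side stand_mid 225 326 102 163
top dropper_mid 225 243 107 132
top stand_mid 139 183 73 148
top demister 117 128 235 246
```

```bash
python3 -m inch '[{"tx":0.02,"ty":-0.024},{"tx":0.03,"ty":-0.036},{"tx":0.03,"ty":-0.036},{"tx":0.03,"ty":-0.036},{"tx":0.03,"ty":-0.036},{"tx":0.03,"ty":-0.036},{"tx":0.03,"ty":-0.036},{"tx":0.03,"ty":-0.036}]'
python3 -m inch '[{"tx":0.03,"ty":-0.036},{"tx":0.03,"ty":-0.036},{"tx":0.03,"ty":-0.036},{"tx":0.03,"ty":-0.036},{"tx":0.03,"ty":-0.036},{"tx":0.03,"ty":-0.036},{"tx":0.03,"ty":-0.036},{"tx":0.02,"ty":-0.036}]'
```

```text
$[0]: bad value
$[0]: bad value
```

```bash
python3 -m inch '[{"gripper":0.085,"tx":0.02,"ty":-0.024,"tz":0,"spin":0},{"gripper":0.085,"tx":0.03,"ty":-0.036,"tz":0,"spin":0},{"gripper":0.085,"tx":0.03,"ty":-0.036,"tz":0,"spin":0},{"gripper":0.085,"tx":0.03,"ty":-0.036,"tz":0,"spin":0},{"gripper":0.085,"tx":0.03,"ty":-0.036,"tz":0,"spin":0},{"gripper":0.085,"tx":0.03,"ty":-0.036,"tz":0,"spin":0},{"gripper":0.085,"tx":0.03,"ty":-0.036,"tz":0,"spin":0},{"gripper":0.085,"tx":0.03,"ty":-0.036,"tz":0,"spin":0}]'
```

```text
clock: 1.9
eef_pos: [316.8, -271.6, 231.5]
tcp_rot: [3.141, -0.001, 0.275]
contact_force: [-0.5, 0.4, 0.4]
opening: 0.997
```

```bash
python3 -m inch '[{"gripper":0.085,"tx":0.031,"ty":-0.038,"tz":0,"spin":0},{"gripper":0.085,"tx":0.031,"ty":-0.038,"tz":0,"spin":0},{"gripper":0.085,"tx":0.031,"ty":-0.038,"tz":0,"spin":0},{"gripper":0.085,"tx":0.031,"ty":-0.038,"tz":0,"spin":0},{"gripper":0.085,"tx":0.031,"ty":-0.038,"tz":0,"spin":0},{"gripper":0.085,"tx":0.031,"ty":-0.038,"tz":0,"spin":0},{"gripper":0.085,"tx":0.031,"ty":-0.038,"tz":0,"spin":0},{"gripper":0.085,"tx":0.031,"ty":-0.038,"tz":0,"spin":0}]'
python3 - <<'E'
from h import *
f=grab_frame('wrist');save(f,'w1');print(f['extrinsics'].round(3).tolist(),f['K'].tolist())
for m in masks_of('wrist','cap_fin')[:2]:
    r,k=np.nonzero(m['pixels']);print(m['conf'],m['centre'],r.min(),r.max(),k.min(),k.max())
print(sense()['qpos'],proj(f,[474,89.5,140]))
save(grab_frame('side'),'s1')
E
```

```text
clock: 2.7
eef_pos: [472.7, 89.1, 231.6]
tcp_rot: [3.141, -0.001, 0.276]
contact_force: [0.8, -0.5, 0.7]
opening: 0.994
[[0.273, -0.913, -0.304, 551.282], [-0.962, -0.259, -0.086, 112.585], [-0.0, 0.316, -0.949, 374.628], [0.0, 0.0, 0.0, 1.0]] [[345.3793767501145, 0.0, 255.03756646319772], [0.0, 345.3793767501145, 191.5484331644046], [0.0, 0.0, 1.0]]
[1.86762021e-01 1.28670348e-01 1.92923726e+00 1.53924710e-03
 1.08115146e+00 1.47678243e+00] [256.7257614  195.01350937]
```

View pics/w1.png

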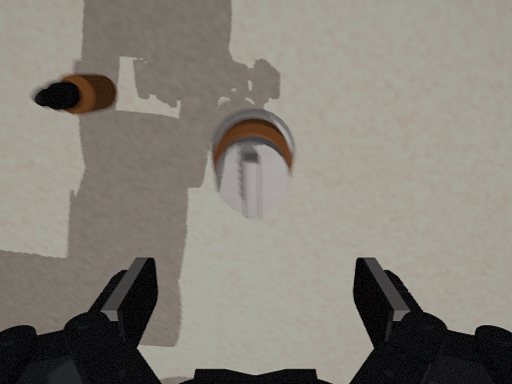

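View pics/s1.png

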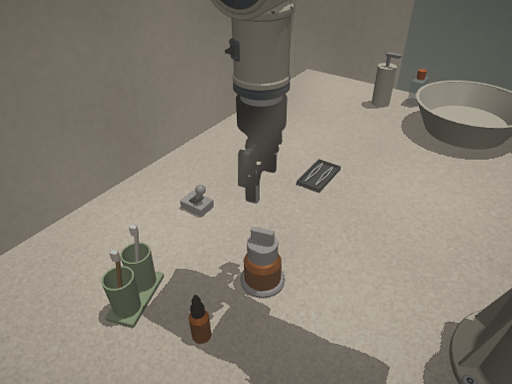

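The wrist view shows the jar at (253,165), with the fin running nearly vertical at column ~252, rows 150–218. The side view shows the gripper above the jar and everything clear. Zooming.

Run:
```python
from h import *
b=cv2.imread('pics/w1.png')[100:230,195:315]
cv2.imwrite('pics/z1.png',cv2.resize(b,None,fx=4.5,fy=4.5,interpolation=2))
```

```text
(no output)
```

View pics/z1.png

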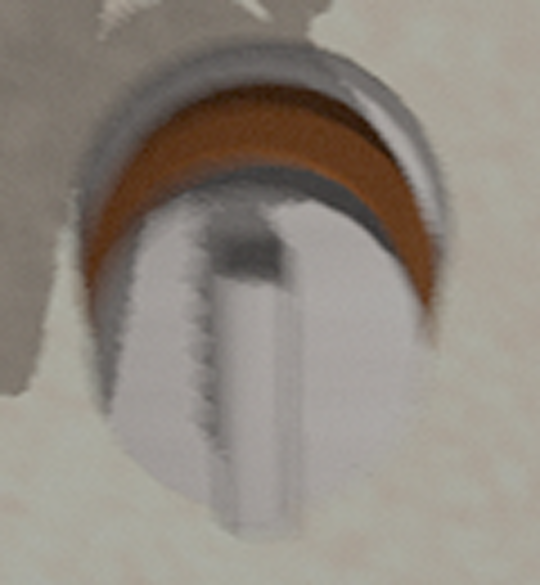

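Run:
```python
from h import *
f=grab_frame('wrist');save(f,'w2')
b=cv2.imread('pics/w2.png')[100:230,195:315]
cv2.imwrite('pics/z2.png',cv2.resize(b,None,fx=4.5,fy=4.5,interpolation=2))
g=lambda x,y,z:atz(f,195+x/4.5,100+y/4.5,z)
a,c=g(250,280,140),g(260,532,140);print((a+c)/2,a-c,np.degrees(np.arctan2(*(a-c)[1::-1])),np.linalg.norm(a-c))
print(g(266,330,110)) # cap top disc centre
for m in masks_of('wrist','cap_fin')[:2]:print(m['conf'],m['centre'])
print(sense()['eef_pos'])
```

```text
[476.27332125  94.17434552 140.        ] [4.00707642e+01 1.30545282e+01 2.84217094e-14] 18.04492860719788 42.14364544407518
[481.3330341   93.93862227 110.        ]
0.75 [178.0, 255.7]
[471.76942133  86.85717059 231.0434211 ]
```

View pics/z2.png

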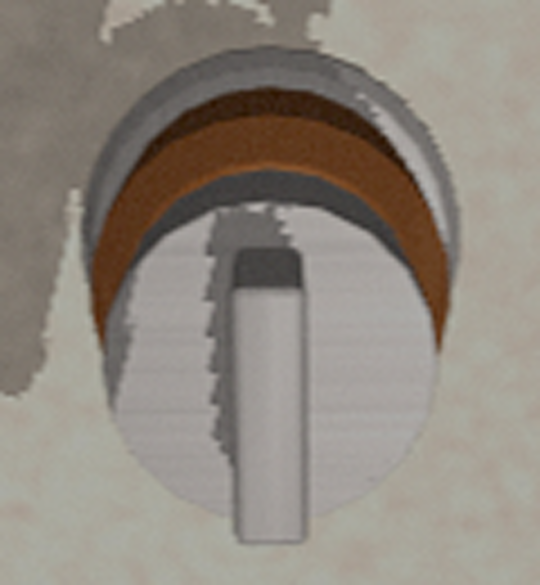

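Run:
```python
from h import *
f=grab_frame('wrist');save(f,'w3')
g=lambda x,y,z:atz(f,195+x/4.5,100+y/4.5,z)
a,c=g(269,288,140),g(273,543,140);print((a+c)/2,np.degrees(np.arctan2(*(a-c)[1::-1])),np.linalg.norm(a-c))
print(g(271,362,110))
s=sense();print(s['eef_pos'],s['tcp_rot'])
R=f['extrinsics'];print(R[:3,3])
```

```text
[474.16440615  88.72910509 140.        ] 16.75189416409974 42.780187215709624
[474.62451542  88.86807941 110.        ]
[471.64743883  86.25738396 231.12818799] [3.14136582e+00 7.41960637e-04 2.75735626e-01]
[550.54292463 110.50466076 373.95348377]
```

```bash
python3 -m inch '[{"gripper":0.045,"tx":0.003,"ty":-0.002,"tz":0,"spin":-1},{"gripper":0.045,"tx":0,"ty":0,"tz":0.015,"spin":0},{"gripper":0.045,"tx":0,"ty":0,"tz":0.015,"spin":0},{"gripper":0.045,"tx":0,"ty":0,"tz":0.015,"spin":0},{"gripper":0.045,"tx":0,"ty":0,"tz":0.01,"spin":0},{"gripper":0.045,"tx":0,"ty":0,"tz":0.01,"spin":0},{"gripper":0.045,"tx":0,"ty":0,"tz":0,"spin":0},{"gripper":0.045,"tx":0,"ty":0,"tz":0,"spin":0}]' 60
python3 - <<'E'
from h import *
f=grab_frame('wrist');save(f,'w4')
s=sense();print(s['eef_pos'],s['tcp_rot'],s['opening'],proj(f,[474.2,88.9,140]))
E
```

```text
clock: 3.8
eef_pos: [474.7, 89.5, 166.5]
tcp_rot: [-3.142, -0.0, 0.293]
contact_force: [0.1, 0.1, 0.3]
opening: 0.526
[474.9116514   89.55603267 166.74098756] [ 3.14152983e+00 -6.85983191e-04  2.93108168e-01] 0.5265712547156234 [258.01130063 237.54584634]
```

View pics/w4.png

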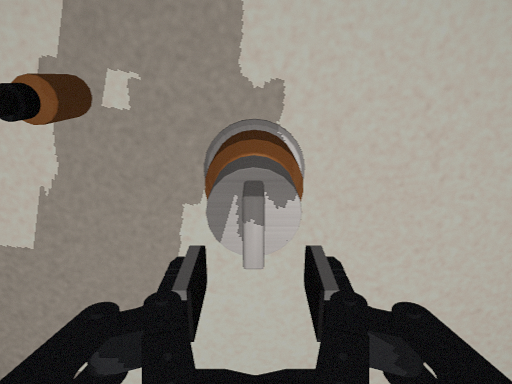

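Fin centred between fingers (column 254 vs finger midpoint 255). Descending and closing.

```bash
python3 -m inch '[{"gripper":0.045,"tx":0,"ty":0,"tz":0.015,"spin":0},{"gripper":0.045,"tx":0,"ty":0,"tz":0.015,"spin":0},{"gripper":0.045,"tx":0,"ty":0,"tz":0.012,"spin":0},{"gripper":0.045,"tx":0,"ty":0,"tz":0.01,"spin":0},{"gripper":0.03,"tx":0,"ty":0,"tz":0,"spin":0},{"gripper":0.02,"tx":0,"ty":0,"tz":0,"spin":0},{"gripper":0.0,"tx":0,"ty":0,"tz":0,"spin":0},{"gripper":0.0,"tx":0,"ty":0,"tz":0,"spin":0}]' 60
python3 -m inch '[{"gripper":0,"tx":0,"ty":0,"tz":0,"spin":0},{"gripper":0,"tx":0,"ty":0,"tz":0,"spin":0},{"gripper":0,"tx":0,"ty":0,"tz":0,"spin":0},{"gripper":0,"tx":0,"ty":0,"tz":0,"spin":0},{"gripper":0,"tx":0,"ty":0,"tz":0,"spin":0},{"gripper":0,"tx":0,"ty":0,"tz":0,"spin":0},{"gripper":0,"tx":0,"ty":0,"tz":0,"spin":0},{"gripper":0,"tx":0,"ty":0,"tz":0,"spin":0}]'
python3 -c "
from h import *
f=grab_frame('wrist');save(f,'w5')
s=sense();print(s['eef_pos'],s['tcp_rot'],s['opening'],s['contact_force'],s['wrist_torque'],s['qpos'])"
```

```text
clock: 4.65
eef_pos: [475.0, 89.7, 114.9]
tcp_rot: [3.141, -0.001, 0.293]
contact_force: [-0.1, -0.3, 0.8]
opening: 0.13
clock: 5.45
eef_pos: [475.0, 89.7, 114.8]
tcp_rot: [3.141, -0.001, 0.293]
contact_force: [-1.1, 0.5, 6.1]
opening: 0.13
[474.9914727   89.69017167 114.81815717] [ 3.14151854e+00 -1.02551563e-03  2.93195355e-01] 0.1278951950047825 [-2.21740232 -0.90221834  6.24746009] [-0.04170969  0.01535518 -0.03477571] [1.83496962e-01 2.90152741e-01 2.03406167e+00 5.29836068e-05
 8.16350776e-01 1.46106170e+00]
```

View pics/w5.png

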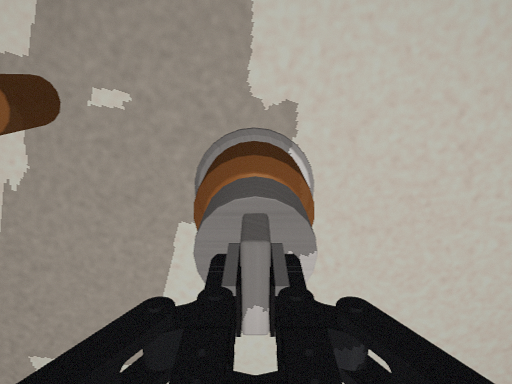

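```bash
python3 -m inch '[{"gripper":0,"tx":0,"ty":0,"tz":0,"spin":1.5},{"gripper":0,"tx":0,"ty":0,"tz":0,"spin":1.5},{"gripper":0,"tx":0,"ty":0,"tz":0,"spin":1.5},{"gripper":0,"tx":0,"ty":0,"tz":0,"spin":1.5},{"gripper":0,"tx":0,"ty":0,"tz":0,"spin":1.5},{"gripper":0,"tx":0,"ty":0,"tz":0,"spin":0.5},{"gripper":0,"tx":0,"ty":0,"tz":0,"spin":0},{"gripper":0,"tx":0,"ty":0,"tz":0,"spin":0}]'
python3 -c "
from h import *
s=sense();print(s['eef_pos'],s['tcp_rot'],s['opening'],s['contact_force'],s['wrist_torque'],s['joint_efforts'][5],s['qpos'][5])"
```

```text
clock: 6.3
eef_pos: [475.4, 89.6, 114.8]
tcp_rot: [3.141, -0.002, 0.153]
contact_force: [1.1, -0.7, 5.7]
opening: 0.128
[475.3799955   89.64960508 114.82511326] [ 3.14147357e+00 -1.75949769e-03  1.53488132e-01] 0.12824081414217797 [ 1.11086411 -0.67659     5.72889609] [-0.0898172  -0.10269409 -0.0214613 ] -0.004098323697689921 1.6008866636991712
```

8° with no torque, so this way (tool +z, clockwise from above) gives. Continuing.

```bash
python3 -m inch '[{"gripper":0,"tx":0,"ty":0,"tz":0,"spin":3},{"gripper":0,"tx":0,"ty":0,"tz":0,"spin":4},{"gripper":0,"tx":0,"ty":0,"tz":0,"spin":4},{"gripper":0,"tx":0,"ty":0,"tz":0,"spin":4},{"gripper":0,"tx":0,"ty":0,"tz":0,"spin":4},{"gripper":0,"tx":0,"ty":0,"tz":0,"spin":3},{"gripper":0,"tx":0,"ty":0,"tz":0,"spin":0},{"gripper":0,"tx":0,"ty":0,"tz":0,"spin":0}]'
python3 -c "
from h import *
f=grab_frame('wrist');save(f,'w6');f=grab_frame('side');save(f,'s6')
s=sense();print(s['eef_pos'],s['tcp_rot'],s['opening'],s['contact_force'],s['wrist_torque'],s['joint_efforts'][5],s['qpos'][5])
a=cv2.imread('pics/w6.png')[100:384,100:400];b=cv2.imread('pics/s6.png')[180:310,200:330]
cv2.imwrite('pics/z6.png',np.hstack([cv2.resize(a,(400,380)),cv2.resize(b,(380,380))]))"
```

```text
clock: 7.1
eef_pos: [475.4, 89.5, 114.8]
tcp_rot: [-3.141, -0.002, -0.23]
contact_force: [0.9, -0.1, 6.1]
opening: 0.127
[475.35321563  89.56458888 114.82688354] [-3.14123550e+00 -1.66698354e-03 -2.30341542e-01] 0.1309273378098939 [ 0.71379323 -1.74844939  5.0557808 ] [-0.31066227 -0.15027021  0.01958741] -0.01704568276181817 1.984835856333336
```

View pics/z6.png

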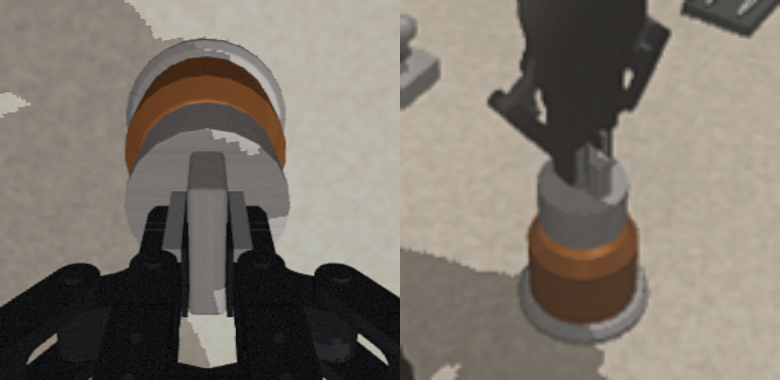

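Fin still runs straight between the fingers after 30° (the cap turns with them). Another 45°.

```bash
python3 -m inch '[{"gripper":0,"tx":0,"ty":0,"tz":0,"spin":4},{"gripper":0,"tx":0,"ty":0,"tz":0,"spin":7},{"gripper":0,"tx":0,"ty":0,"tz":0,"spin":8},{"gripper":0,"tx":0,"ty":0,"tz":0,"spin":8},{"gripper":0,"tx":0,"ty":0,"tz":0,"spin":8},{"gripper":0,"tx":0,"ty":0,"tz":0,"spin":7},{"gripper":0,"tx":0,"ty":0,"tz":0,"spin":3},{"gripper":0,"tx":0,"ty":0,"tz":0,"spin":0}]'
python3 -m inch '[{"gripper":0,"tx":0,"ty":0,"tz":0,"spin":0},{"gripper":0,"tx":0,"ty":0,"tz":-0.002,"spin":0},{"gripper":0,"tx":0,"ty":0,"tz":-0.002,"spin":0},{"gripper":0,"tx":0,"ty":0,"tz":-0.001,"spin":0},{"gripper":0,"tx":0,"ty":0,"tz":0,"spin":0},{"gripper":0,"tx":0,"ty":0,"tz":0,"spin":0},{"gripper":0,"tx":0,"ty":0,"tz":0,"spin":0},{"gripper":0,"tx":0,"ty":0,"tz":0,"spin":0}]'
python3 -c "
from h import *
f=grab_frame('wrist');save(f,'w7');f=grab_frame('side');save(f,'s7')
s=sense();print(s['eef_pos'],s['tcp_rot'],s['opening'],s['contact_force'],s['wrist_torque'],s['qpos'])
a=cv2.imread('pics/w7.png')[100:384,100:400];b=cv2.imread('pics/s7.png')[180:310,200:330]
cv2.imwrite('pics/z7.png',np.hstack([cv2.resize(a,(400,380)),cv2.resize(b,(380,380))]))"
```

```text
clock: 8.0
eef_pos: [475.1, 89.4, 114.8]
tcp_rot: [-3.141, -0.001, -1.018]
contact_force: [0.2, -0.4, 6.2]
opening: 0.127
clock: 8.8
eef_pos: [474.4, 89.6, 119.2]
tcp_rot: [3.141, 0.0, -1.016]
contact_force: [0.3, -0.0, -2.4]
opening: 0.126
[474.46753697  89.56967957 119.2240678 ] [ 3.14144305e+00  4.89321754e-05 -1.01576493e+00] 0.12808282904697962 [-0.43501163  0.64553759 -1.57956865] [0.02396258 0.01444682 0.04364762] [ 1.83483194e-01  2.82911388e-01  2.03124307e+00 -1.18449459e-05
  8.27595361e-01  2.77005246e+00]
```

View pics/z7.png

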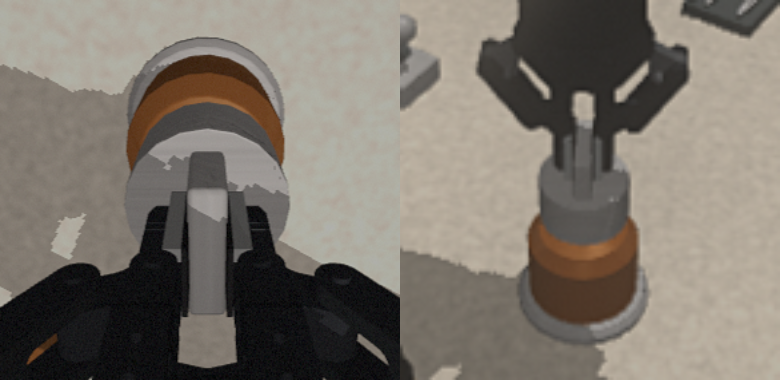

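Turned 75°, lifted 4.4 mm with only the cap's weight: free. Lifting to ~100 mm.

```bash
python3 -m inch '[{"gripper":0,"tx":0,"ty":0,"tz":-0.006,"spin":0},{"gripper":0,"tx":0,"ty":0,"tz":-0.01,"spin":0},{"gripper":0,"tx":0,"ty":0,"tz":-0.01,"spin":0},{"gripper":0,"tx":0,"ty":0,"tz":-0.01,"spin":0},{"gripper":0,"tx":0,"ty":0,"tz":-0.01,"spin":0},{"gripper":0,"tx":0,"ty":0,"tz":-0.01,"spin":0},{"gripper":0,"tx":0,"ty":0,"tz":-0.01,"spin":0},{"gripper":0,"tx":0,"ty":0,"tz":-0.01,"spin":0}]'
python3 -m inch '[{"gripper":0,"tx":0,"ty":0,"tz":-0.01,"spin":0},{"gripper":0,"tx":0,"ty":0,"tz":-0.007,"spin":0},{"gripper":0,"tx":0,"ty":0,"tz":-0.003,"spin":0},{"gripper":0,"tx":0,"ty":0,"tz":0,"spin":0},{"gripper":0,"tx":0,"ty":0,"tz":0,"spin":0},{"gripper":0,"tx":0,"ty":0,"tz":0,"spin":0},{"gripper":0,"tx":0,"ty":0,"tz":0,"spin":0},{"gripper":0,"tx":0,"ty":0,"tz":0,"spin":0}]'
python3 -c "
from h import *
f=grab_frame('wrist');save(f,'w8');f=grab_frame('side');save(f,'s8')
s=sense();print(s['eef_pos'],s['tcp_rot'],s['opening'],s['contact_force'],abs(s['qvel']).max())
a=cv2.imread('pics/w8.png')[100:384,100:400];b=cv2.imread('pics/s8.png')[:,70:400]
cv2.imwrite('pics/z8.png',np.hstack([cv2.resize(a,(400,380)),cv2.resize(b,(380,380))]))"
```

```text
clock: 9.7
eef_pos: [474.5, 89.6, 196.2]
tcp_rot: [-3.141, -0.0, -1.016]
contact_force: [-0.3, -1.0, -1.6]
opening: 0.126
clock: 10.5
eef_pos: [474.4, 89.6, 215.0]
tcp_rot: [3.141, 0.0, -1.016]
contact_force: [0.3, 0.7, -2.2]
opening: 0.124
[474.46560881  89.60253079 215.1197174 ] [ 3.14132121e+00  1.33461793e-04 -1.01573460e+00] 0.129825192318442 [ 1.02177933  0.35482109 -2.07124454] 0.0029118361541856297
```

View pics/z8.png

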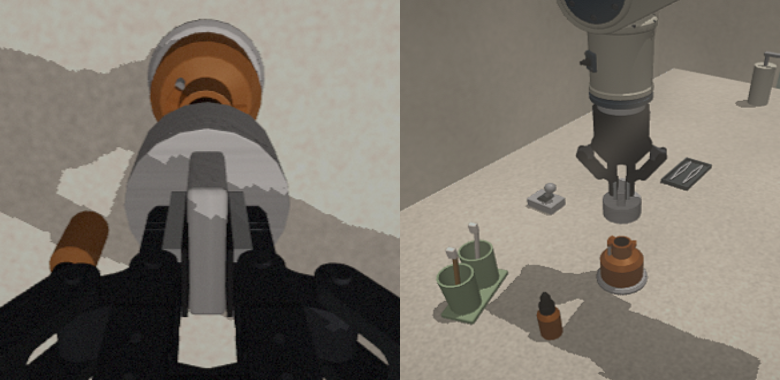

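The cap is off and held upright above the open jar mouth. Bystanders look undisturbed. Handing in.

```bash
python3 -c "
from h import *
print(sign_off())"
```

```text
the job is handed in; nothing more can be done
None
```

The cap is off the jar, and I handed the job in with the gripper holding it upright, about 100 mm above where it sat and over the jar.

- **Turning:** I gripped the fin and tried clockwise seen from above. It turned 8° with almost no torque, past where the hard stop would be, so I kept going to 75° in total.
- **Lifting:** A short test lift of about 4 mm showed only about 2 N, roughly the cap's weight, so the lugs had cleared and I lifted it straight up.
- **Last checks:** The fingers stayed closed on the fin, the arm was still, and the time was about 10.5 s of the 48 s allowed. The last picture shows the jar's mouth open below the cap.
- **Bystanders:** The dropper bottle, toothbrush stand, tweezer tray and demister switch look undisturbed in that picture; I judged this by eye and did not measure them again.

No check failed. The fin positions from all three cameras agreed to within about 3 mm. The one reading that didn't fit was an early wrist picture blurred by motion, about 6 mm off, which I replaced with a sharp one. The hand-in gave no verdict.

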